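# Hold a spring clip open round the edge of the shade card

## Task

Set the hair-shade card upright with its round foot fully down in the round recess of the wooden base and let go of it; then take the red spring clip by its tails, squeeze it well open, and bring it sideways over one upright side edge of the card, one jaw in front of each face, reaching clearly past the edge. Finish while still holding it there, wide open and touching neither card nor base, so that a paper strip could be slipped in before it bites. Leave the two pots and the dropper bottle where they stand.

Things in the scene. Friction and masses are not known exactly. Their poses are not given: they have to be found in the camera images.
- shade_card: Loose upright white plate 80 mm wide, 8 mm thick, from 9 to 105 mm above the underside, brown to red swatches on both faces, on a dark round foot disc 60 mm across, 10 mm thick (dark collar 30 x 14 mm, up to 15 mm). About 0.25 kg, mostly foot. Origin: centre of the foot's underside; z up, x along the plate's width (side edges at x = +40 and -40 mm), y normal to the faces.
- base: Fixed light wooden block 100 x 100 x 18 mm on the table with a round recess in the middle of its top: 63 mm diameter, 8 mm deep, rim bevelled 1.5 mm. Origin: centre of the underside.
- recess (a point): Centre of the recess's floor, 10 mm above the table; z up, axes parallel to the base block's.
- clip: Red spring clip like a clothes peg, lying on its side, hinge pin upright; 22 mm high as it lies, 98 mm long, 0.06 kg. Pose of half A: origin on the hinge axis at the underside, z along the hinge (up), x along half A's jaw. Jaws reach 50 mm from the hinge (black noses), tails 48 mm the other way. Seen from above half A's jaw is on the -y side, half B's on the +y side.
- clip_arm (a joint): Angle between the clip's halves, rad: 0 shut, 0.6 fully open (stop; 28 mm between jaw tips). Half B turns counter-clockwise from A as it opens, so the clip's middle line is at half this angle from A's x. A spring shuts it. Outer width over the tails 32 mm behind the hinge: 42 mm shut (ends 52), 24 mm open, then parallel; squeezing there takes 3 N at first, 8 N open; the stop takes any harder grip.
- jaw_tip_a (a point): Inner face at the tip of half A's jaw, mid-height, 48 mm from the hinge; axes as the clip's.
- jaw_tip_b (a point): Inner face at the tip of half B's jaw, mid-height, 48 mm from the hinge; axes turn with half B.
- cream: Bystander: low pot, dark blue with a pale, almost white lid, 58 mm diameter, 37 mm high; origin at the centre of its underside. Leave alone.
- powder: Bystander: pale green and white pot, 55 mm diameter, 44 mm high; origin at the centre of its underside. Leave alone.
- dropper: Bystander: small amber dropper bottle with a black top, 33 mm diameter, 102 mm high; origin at the centre of its underside. Leave alone.
Things that resemble listed ones, but are neither listed nor needed, are in the scene too. There is more than one size of the clip; the one meant has the size given above.

How it is judged:
On the way, in this order (a step that is already met when the one before it is completed fails the run):
1. the card stands seated in the recess, let go of (horizontal distance between shade_card and recess below 0.004 m and z of shade_card in the frame of recess below 0.003 m and angle between shade_card's own z axis and vertical below 0.06 rad and contact force between the fingers and shade_card below 0.1 N), for 0.2 s.
2. the clip is squeezed open and held up off the table (value of joint clip_arm above 0.4 rad and contact force between the fingers and clip above 2 N and height (world z) of clip above 0.015 m), for 0.2 s.
At the end, for the whole second after the job is handed in: Card in the recess: centred within 4 mm, down within 3 mm, upright within 0.06 rad. Clip held by the fingers, open 0.4 rad or more, at rest, clear of card and base; jaw tips on opposite sides, 5 mm or more from its mid-plane, 6 mm or more past a side edge, 20-100 mm up; hinge outside (horizontal distance between shade_card and recess below 0.004 m and z of shade_card in the frame of recess below 0.003 m and angle between shade_card's own z axis and vertical below 0.06 rad and value of joint clip_arm above 0.4 rad and contact force between the fingers and clip above 2 N and x of jaw_tip_a in the frame of shade_card between -0.034 and 0.034 m and z of jaw_tip_a in the frame of shade_card between 0.02 and 0.1 m and x of jaw_tip_b in the frame of shade_card between -0.034 and 0.034 m and z of jaw_tip_b in the frame of shade_card between 0.02 and 0.1 m and contact force between clip and shade_card below 0.3 N and contact force between clip and base below 0.3 N and ((y of jaw_tip_a in the frame of shade_card above 0.005 m and y of jaw_tip_b in the frame of shade_card below -0.005 m) or (y of jaw_tip_b in the frame of shade_card above 0.005 m and y of jaw_tip_a in the frame of shade_card below -0.005 m)) and (x of clip in the frame of shade_card above 0.042 m or x of clip in the frame of shade_card below -0.042 m) and linear speed of clip below 0.03 m/s); the arm keeps its last pose, push and grip.
It fails at once if the blue cream pot is moved by more than 25 mm (distance of cream from where it was at the start of the episode above 0.025 m).
It fails at once if the pale green powder pot is moved by more than 25 mm (distance of powder from where it was at the start of the episode above 0.025 m).
It fails at once if the amber dropper bottle is moved by more than 25 mm (distance of dropper from where it was at the start of the episode above 0.025 m).
It also fails if it takes over 51 s, if anything falls off the work surface, if the arm or the gripper's body presses on something with over 40 N, if the wrist force passes 120 N, or if a joint passes its speed limit or range.

## Robot

A 6-joint arm with a two-finger parallel gripper is mounted at the origin on a cart in front of the work surface, level with it; the furniture and walls round the work are solid. World frame = base frame: x ahead of the robot, y to its left, z up, the work surface at z = 0. Lengths are in m, angles in rad, forces in N, time in s.
With the tool pointing down it reaches from about 0.4 to 0.825 m from the base axis. Payload 7 kg.
Tool frame: the origin (TCP) lies at the very end of the fingers, on their centre line; the grasp point (between the pads) lies 19 mm behind it (arm.pinch_z is the z of the grasp point in the tool frame, in m); z points along the fingers, y is the direction in which the jaws open and shut (so a half turn about z gives the same grasp; the last joint's range is limited). The gripper opens to 88 mm and grips with 3 to 60 N. Pads are 19 mm wide; open, the fingers measure 130 mm over their backs; the gripper's body (78 mm by 193 mm) begins 47 mm behind the grasp point.
Start: joints at [-0.887, 0.359, 0.012, 0, -1.224, -0.288], TCP at [0.26, -0.623, 0.227] pointing down, gripper open.
Joint ranges: [-3.07, 3.07], [-1.43, 2.12], [-1.02, 1.25], [-3.03, 1.67], [-3.05, -0], [-3.03, 3.03]. Speed limits (rad/s): [2.39, 2.39, 3.01, 3.14, 3.14, 3.14].

## Interface

Orientations are given as [roll, pitch, yaw] about the fixed x, y, z axes, in that order (R = Rz(yaw) Ry(pitch) Rx(roll)).
In Python, from station import arm gives the robot as it stands.
- The arm moves only by the tool drive_tool, never from a script. Its argument "targets" is a list of rows, each a list of 6 numbers: the shift along the world's x, y, z in units of 0.04 m (1.0 is 0.04 m), then the turn, a rotation vector about the world's x, y, z in units of 6 degrees (1.0 is 6 degrees). In form: [[x, y, z, wx, wy, wz], ...]. A call has 1 to 5 rows; each row shifts and turns the commanded pose from where the row before left it; what a row does not reach is not made up. A row lasts 1/8 s, in which the tool goes at most 62.5 mm and 10.7 degrees, less where a joint would pass 70% of its speed; a pose out of reach is approached as far as the arm can. A call with a number of a shift or a turn outside -1 to 1 is refused whole. A call with a gripper value outside its range is refused whole. "claw" is the opening, from 0 (shut) to 1 (fully open), set as the call begins (left out, the last holds). The fingers move at their own pace and stop on an object; "newtons" is the grip in N (left out, the last holds). Time passes only in rows, so rows that do not move let the fingers close. It gives the time, the measured TCP pose, the force and the opening at its end, in the units of the state.
- arm.get_state(): the state, without advancing time (a new reading comes with each control period).
- arm.grab_frame(name): name is "side" or "top"; returns (picture, depth): 480x640x3 uint8, red, green, blue; 480x640 float32, m along the optical axis (not along the pixel's ray), 0 where there is no reading.
- arm.get_calibration(name): a dict with "mtx" (3x3 intrinsics, pixels), "dist_coeffs" ([k1, k2, p1, p2, k3] as OpenCV has them; the pictures are not rectified), "origin" and "rotation" of the camera in the world. Camera axes: x right, y up, looking along -z (the intrinsics and any distortion apply to the point x, -y, -z); pixel columns grow to the right and rows downward; lengths in m; the calibration is good to about 2 mm. A picture is of the moment at which its call begins. get_calibration takes no time and is no camera call.
- arm.job_done(): hands the job in, once; it reports no verdict.
Trained networks look in the newest picture that a camera, given by its name, has taken for a name from the list of things; names that differ only in an ending like _2 or _b are one class to them, and where a whole thing is asked for, a point or a joint stands for the part that bears it (a point fixed in the world has none). Each returns a list of dicts, best first, with "score" (0 to 1); they miss things now and then, are a little off and sometimes report something else, mostly with a low value. They report only what shows in the picture. A call takes as long as a camera call. They do not tell look-alikes from the thing itself.
- arm.search_frame(target, camera): "point" ([x, y, z] in m, in the coordinates of the camera as it stood for that picture, good to about 4 mm: the middle of the surface that is visible of it).
- arm.cut_out(target, camera): "pixels" (480x640 bool, what is visible of it).
- arm.landmark_of(target, camera): "point" ([x, y, z] in m, in the coordinates of the camera as it stood for that picture, good to about 4 mm: a listed point, or the origin of a listed thing).
The state is a dict: "t": time; "q": joint angles; "qd": joint speeds; "joint_efforts": joint torques, N m; "eef_pos": TCP position; "ee_rot": TCP orientation; "force": force on the tool from outside, world axes, zero at the start; "moment": the same for the moment, N m; "width": finger opening in m.
Only numpy, scipy, OpenCV 4.12 (cv2) and the standard library are available. Lean on these libraries where they do the work, as an engineer would, in place of code of your own. Each camera call takes 0.05 s, during which the arm holds its last target. There are 200 camera calls.

## Working session

There is one attempt and no reset: what is moved stays moved. The work goes in short steps, Python scripts to look and compute and a tool call to move; the robot and the scene stay as the last step left them, time stands still between calls to the robot, and variables do not carry over. Pictures are saved under pics/ and viewed, about 8 in all and at most 12, crops included, and the job is handed in when it is done.

Besides the shell and the picture viewer there is one more tool, called after ">>>" by a JSON object that holds its "method" and its "body", one argument or row to a line. drive_tool: Moves the arm, as the interface text tells. Shifts and turns lie within -1 to 1; 1 stands for 0.04 m of shift or 6 degrees of turn. Its arguments: {"type":"object","properties":{"targets":{"type":"array"},"claw":{"type":"number"},"newtons":{"type":"number"}},"required":["targets"]}

```bash
mkdir -p pics; cat > h.py <<'E'
import numpy as np, cv2
from station import arm
def cal(n):
    c=arm.get_calibration(n); return np.array(c['mtx']),np.array(c['dist_coeffs']),np.array(c['origin']),np.array(c['rotation'])
def c2w(n,p):
    K,d,o,R=cal(n); return o+R@np.array(p)
def px2w(n,uv,depth=None,z=None):
    K,d,o,R=cal(n); uv=np.array(uv,float).reshape(-1,1,2)
    u=cv2.undistortPoints(uv,K,d).reshape(-1,2)
    ray=np.c_[u[:,0],-u[:,1],-np.ones(len(u))]
    if z is not None:
        w=ray@R.T; return o+w*((z-o[2])/w[:,2])[:,None]
    return o+(ray*np.asarray(depth).reshape(-1,1))@R.T
def w2px(n,P):
    K,d,o,R=cal(n); p=(np.array(P,float).reshape(-1,3)-o)@R
    return cv2.projectPoints(p*[1,-1,-1],np.zeros(3),np.zeros(3),K,d)[0].reshape(-1,2)
def grab(n):
    im,d=arm.grab_frame(n); return np.array(im),np.array(d)
def save(f,im): cv2.imwrite('pics/'+f,im[:,:,::-1])
E
python3 - <<'E'
from h import *
for n in('top','side'):
    im,d=grab(n); save(n+'0.png',im); np.savez(n+'0.npz',im=im,d=d)
    print(n,cal(n)[2],cal(n)[3].round(3).tolist(),cal(n)[0][0,0])
    for t in('shade_card','recess','clip','jaw_tip_a','jaw_tip_b','cream','powder','dropper','base'):
        print(t,[(c2w(n,r['point']).round(3).tolist(),w2px(n,c2w(n,r['point'])).round().tolist(),round(r['score'],2)) for r in arm.landmark_of(t,n)[:4]])
s=arm.get_state();print(s['t'],s['eef_pos'],s['ee_rot'],arm.pinch_z)
E
```

```text
top [0.35288899 0.21486475 0.89044872] [0.165, -0.007, -1.572] 544.6040721240062
shade_card [([1.738, 1.6, 2.276], [[-89.0, 638.0]], 0.74)]
recess [([1.817, 1.679, 2.355], [[-89.0, 638.0]], 0.92), ([1.821, 1.683, 2.359], [[-89.0, 638.0]], 0.25)]
clip [([1.772, 1.633, 2.309], [[-89.0, 638.0]], 0.84), ([1.782, 1.644, 2.32], [[-89.0, 638.0]], 0.63)]
jaw_tip_a [([1.767, 1.629, 2.305], [[-89.0, 638.0]], 0.62), ([1.778, 1.64, 2.315], [[-89.0, 638.0]], 0.57), ([1.773, 1.635, 2.311], [[-89.0, 638.0]], 0.53), ([1.78, 1.642, 2.318], [[-89.0, 638.0]], 0.44)]
jaw_tip_b [([1.767, 1.629, 2.305], [[-89.0, 638.0]], 0.62), ([1.778, 1.64, 2.315], [[-89.0, 638.0]], 0.57), ([1.773, 1.635, 2.311], [[-89.0, 638.0]], 0.53), ([1.78, 1.642, 2.318], [[-89.0, 638.0]], 0.44)]
cream [([1.814, 1.676, 2.352], [[-89.0, 638.0]], 0.83)]
powder [([1.797, 1.659, 2.334], [[-89.0, 638.0]], 0.86)]
dropper [([1.725, 1.586, 2.262], [[-89.0, 638.0]], 0.84)]
base [([1.845, 1.707, 2.382], [[-89.0, 638.0]], 0.95)]
side [ 0.47880562 -0.55567051  0.40970328] [1.144, -0.012, -0.042] 554.2645294675929
shade_card [([0.47, -0.565, 0.
[... 293 characters left out ...]
[0.508, -0.527, 0.438], [[-76.0, 634.0]], 0.69)]
jaw_tip_a [([0.549, -0.486, 0.48], [[-76.0, 634.0]], 0.81), ([0.489, -0.546, 0.42], [[-76.0, 634.0]], 0.78), ([0.552, -0.483, 0.482], [[-76.0, 634.0]], 0.74), ([0.486, -0.549, 0.417], [[-76.0, 634.0]], 0.67)]
jaw_tip_b [([0.549, -0.486, 0.48], [[-76.0, 634.0]], 0.81), ([0.489, -0.546, 0.42], [[-76.0, 634.0]], 0.78), ([0.552, -0.483, 0.482], [[-76.0, 634.0]], 0.74), ([0.486, -0.549, 0.417], [[-76.0, 634.0]], 0.67)]
cream []
powder [([0.682, -0.352, 0.613], [[-76.0, 634.0]], 0.55)]
dropper [([0.303, -0.731, 0.234], [[-76.0, 634.0]], 0.82)]
base []
1.0 [ 0.26019056 -0.62279723  0.22658787] [-3.14157866e+00  2.34799703e-05 -2.74586047e+00] -0.0188
```

```bash
sed -i "s/np.array(c\['rotation'\])$/Rot.from_euler('xyz',c['rotation']).as_matrix()/; 1a from scipy.spatial.transform import Rotation as Rot" h.py
python3 - <<'E'
from h import *
print(cal('top')[3].round(2).tolist(),cal('side')[3].round(2).tolist())
for n in('top','side'):
    for t in('shade_card','recess','clip','jaw_tip_a','cream','powder','dropper'):
        print(n,t,[(c2w(n,r['point']).round(3).tolist(),w2px(n,c2w(n,r['point'])).round().tolist(),round(r['score'],2)) for r in arm.landmark_of(t,n)[:4]])
E
```

```text
[[-0.0, 0.99, -0.16], [-1.0, 0.0, 0.01], [0.01, 0.16, 0.99]] [[1.0, 0.01, -0.04], [-0.04, 0.41, -0.91], [0.01, 0.91, 0.41]]
top shade_card [([0.481, 0.374, -0.0], [[209.0, 253.0]], 0.74)]
top recess [([0.622, 0.021, 0.011], [[419.0, 169.0]], 0.92), ([0.663, 0.198, -0.005], [[315.0, 149.0]], 0.25)]
top clip [([0.51, 0.215, 0.001], [[304.0, 235.0]], 0.84), ([0.456, 0.099, -0.002], [[375.0, 268.0]], 0.63)]
top jaw_tip_a [([0.553, 0.188, 0.013], [[321.0, 208.0]], 0.62), ([0.494, 0.093, 0.008], [[379.0, 244.0]], 0.57), ([0.55, 0.186, 0.01], [[322.0, 211.0]], 0.53), ([0.491, 0.097, 0.005], [[376.0, 246.0]], 0.44)]
top cream [([0.661, 0.198, -0.0], [[314.0, 149.0]], 0.83)]
top powder [([0.665, 0.288, 0.001], [[262.0, 146.0]], 0.86)]
top dropper [([0.33, 0.282, -0.006], [[264.0, 345.0]], 0.84)]
side shade_card [([0.478, 0.372, 0.002], [[295.0, 231.0]], 0.88), ([0.62, 0.016, 0.008], [[409.0, 340.0]], 0.51), ([0.661, 0.285, 0.002], [[403.0, 251.0]], 0.41)]
side recess [([0.622, 0.016, 0.005], [[410.0, 342.0]], 0.88), ([0.546, 0.188, 0.011], [[340.0, 274.0]], 0.72)]
side clip [([0.456, 0.099, -0.003], [[280.0, 314.0]], 0.77), ([0.509, 0.211, 0.0], [[315.0, 273.0]], 0.69)]
side jaw_tip_a [([0.544, 0.188, 0.009], [[339.0, 275.0]], 0.81), ([0.491, 0.093, 0.009], [[305.0, 308.0]], 0.78), ([0.547, 0.188, 0.013], [[341.0, 273.0]], 0.74), ([0.488, 0.094, 0.002], [[303.0, 312.0]], 0.67)]
side cream []
side powder [([0.662, 0.283, 0.002], [[404.0, 251.0]], 0.55)]
side dropper [([0.331, 0.284, 0.002], [[208.0, 253.0]], 0.82)]
```

View pics/top0.png

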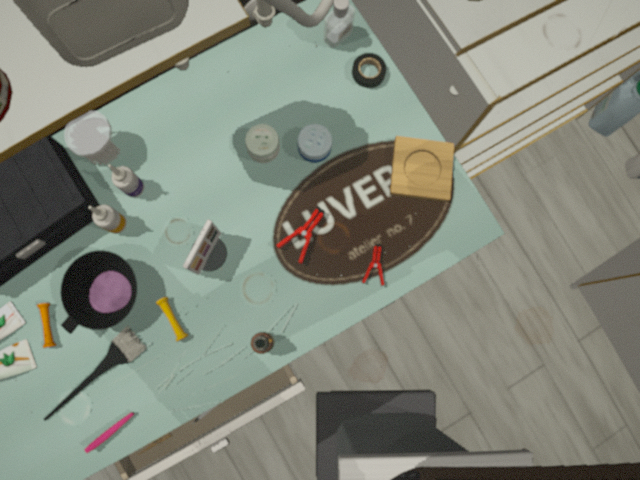

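View pics/side0.png

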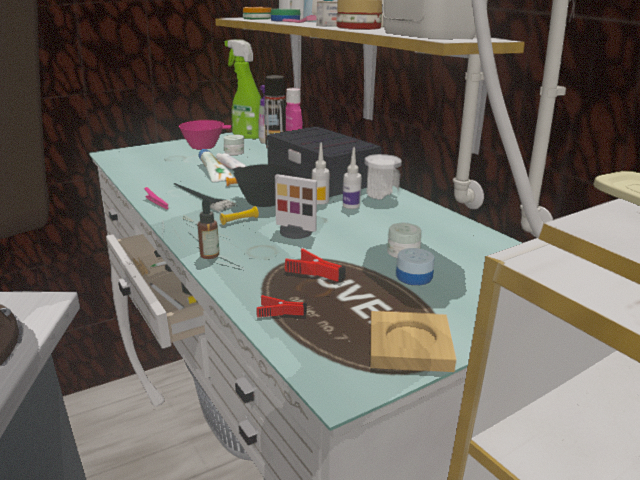

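```bash
cat > m1.py <<'E'
from h import *
T=np.load('top0.npz');S=np.load('side0.npz')
def cloud(n,D,m):
    v,u=np.nonzero(m&(D>0)); return px2w(n,np.c_[u,v],depth=D[v,u])
def ax(P):
    c=P.mean(0);u,s,v=np.linalg.svd(P-c,full_matrices=False);return c.round(4),v.round(3).tolist(),(s/np.sqrt(len(P))).round(4)
arm.grab_frame('top')
for t in('shade_card','clip','base','shade_card'):
    for r in arm.cut_out(t,'top')[:2]:
        P=cloud('top',T['d'],np.array(r['pixels'])); print('top',t,round(r['score'],2),len(P),P.mean(0).round(3),np.percentile(P[:,2],[5,50,95]).round(3))
        if t=='shade_card':
            Q=P[P[:,2]>.09]; print(len(Q)); 
            if len(Q)>5: print(ax(Q[:,:2]))
        if t=='clip':
            Q=P[P[:,2]>.008];print('clip pca',ax(Q[:,:2]));
            d=np.array(ax(Q[:,:2])[1][0]);pr=(Q[:,:2]-Q[:,:2].mean(0))@d;print('len',np.ptp(pr))
        if t=='base':
            m=np.array(r['pixels']).astype(np.uint8); c=max(cv2.findContours(m,0,2)[0],key=cv2.contourArea)
            q=cv2.boxPoints(cv2.minAreaRect(c)); print('base corners',px2w('top',q,z=.018).round(4).tolist())
arm.grab_frame('side')
for r in arm.cut_out('shade_card','side')[:1]:
    P=cloud('side',S['d'],np.array(r['pixels'])); Q=P[(P[:,2]>.03)&(P[:,2]<.1)]; c=np.median(Q,0);Q=Q[np.linalg.norm(Q-c,axis=1)<.06];print('side card',len(Q),ax(Q),np.percentile(P[:,2],[1,99]).round(3))
    m=np.array(r['pixels']);v,u=np.nonzero(m);print(u.min(),u.max(),v.min(),v.max())
# height map round base
v,u=np.mgrid[0:480,0:640];P=px2w('top',np.c_[u.ravel(),v.ravel()],depth=T['d'].ravel())
for x in np.arange(.86,.36,-.05):
    print(round(x,2),[round(float(np.median(P[(abs(P[:,0]-x)<.012)&(abs(P[:,1]-y)<.012)][:,2],)) if ((abs(P[:,0]-x)<.012)&(abs(P[:,1]-y)<.012)).any() else 9,2) for y in np.arange(.5,-.3,-.05)])
i=cv2.resize(T['im'][130:310,170:470],None,fx=2.6,fy=2.6,interpolation=cv2.INTER_CUBIC);save('crop1.png',i)
E
python3 m1.py
```

```text
top shade_card 0.75 1468 [0.477 0.368 0.052] [0.008 0.047 0.106]
411
(array([0.4787, 0.372 ]), [[-0.902, 0.432], [-0.432, -0.902]], array([0.023 , 0.0025]))
top clip 0.88 292 [0.462 0.1   0.014] [0.005 0.015 0.018]
clip pca (array([0.4611, 0.1   ]), [[-0.992, 0.129], [0.129, 0.992]], array([0.0176, 0.0078]))
len 0.06430394801875217
top clip 0.57 685 [0.511 0.216 0.017] [-0.     0.021  0.024]
clip pca (array([0.5118, 0.2152]), [[-0.803, 0.597], [0.597, 0.803]], array([0.0256, 0.0118]))
len 0.09311107604579902
top base 0.79 3599 [0.622 0.019 0.015] [0.008 0.017 0.02 ]
base corners [[0.5736, 0.0765, 0.018], [0.6808, 0.0633, 0.018], [0.6718, -0.0407, 0.018], [0.5643, -0.0248, 0.018]]
top shade_card 0.75 1468 [0.477 0.368 0.052] [0.008 0.047 0.106]
411
(array([0.4787, 0.372 ]), [[-0.902, 0.432], [-0.432, -0.902]], array([0.023 , 0.0025]))
side card 1508 (array([0.4788, 0.3669, 0.0656]), [[0.898, -0.439, -0.014], [-0.013, 0.006, -1.0], [0.439, 0.898, -0.0]], array([0.0233, 0.0202, 0.0016])) [0.    0.105]
275 316 175 238
0.86 [9, 9, 0.0, 0.0, 0.0, 0.0, 0.0, 0.05, 0.0, 0.06, 9, 9, 9, 9, 0.16, 0.16]
0.81 [9, 0.0, 0.0, 0.0, 0.0, 0.0, 0.0, 0.0, 0.0, -0.0, 0.18, 0.18, 0.18, 0.16, 0.16, -0.08]
0.76 [0.0, 0.0, 0.0, 0.0, -0.0, 0.0, -0.0, -0.0, -0.0, -0.0, 0.09, 0.16, 0.16, -0.08, 0.15, 9]
0.71 [0.0, 0.0, 0.0, 0.34, 0.34, 0.0, 0.0, -0.0, -0.0, -0.0, -0.0, 0.16, 0.16, 9, 9, 9]
0.66 [0.34, 0.0, 0.39, 0.34, 0.04, 0.0, 0.04, 0.0, -0.0, 0.02, 0.02, -0.0, 9, 9, 9, 9]
0.61 [0.34, 0.34, 0.0, 0.0, 0.0, 0.0, -0.0, -0.0, -0.0, 0.02, 0.01, -0.0, 9, 9, 9, 9]
0.56 [0.33, 0.0, 0.0, 0.0, 0.0, 0.0, 0.0, 0.0, -0.0, -0.0, -0.0, -0.0, -0.0, 9, 9, -0.85]
0.51 [0.0, 0.0, 0.0, 0.02, -0.0, 0.0, 0.0, 0.0, -0.0, -0.0, -0.0, -0.0, -0.0, -0.86, -0.86, -0.85]
0.46 [0.0, 0.0, 0.0, 0.0, 0.0, -0.0, -0.0, -0.0, 0.01, -0.0, -0.0, -0.0, -0.86, -0.86, -0.86, -0.85]
0.41 [0.01, 0.0, 0.0, -0.0, 0.0, -0.0, -0.0, -0.0, -0.0, -0.0, -0.86, -0.86, -0.86, -0.85, -0.85, -0.85]
```

View pics/crop1.png

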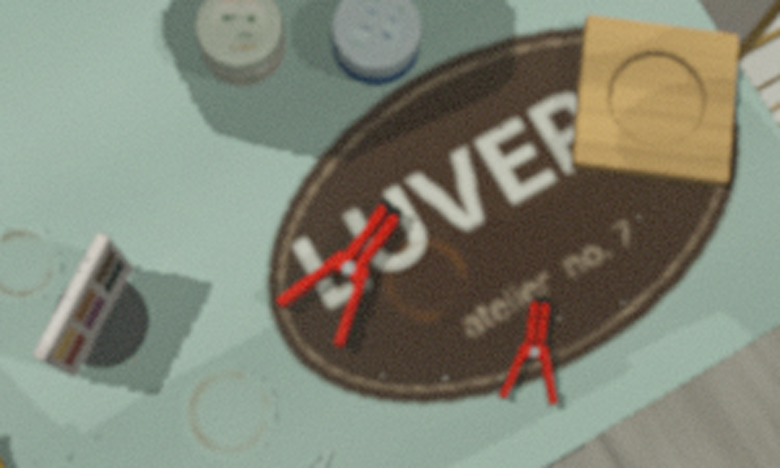

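Candidates for the clip in the top view are the red clip at (304,230), about 95 mm long and 22 mm high, and one at (375,265), about 64 mm long and 16 mm high. The crop agrees, so I choose the one at (304,230). The card is at (209,253) and the base at (419,169).

>>> {"method": "drive_tool", "body": {
  "targets": [
    [0.4, 0.96, 0, 0, 0, 0.85],
    [0.4, 0.96, 0, 0, 0, 0.85],
    [0.4, 0.96, 0, 0, 0, 0.85],
    [0.4, 0.96, 0, 0, 0, 0.85],
    [0.4, 0.96, 0, 0, 0, 0.85]
  ],
  "claw": 1,
  "newtons": 25
}}

```text
t: 2.68
eef_pos: [0.3406, -0.4296, 0.2268]
ee_rot: [-3.141, 0.0, -2.298]
force: [-0.2, 0.3, 0.7]
width: 0.0879
```

>>> {"method": "drive_tool", "body": {
  "targets": [
    [0.4, 0.96, 0, 0, 0, 0.85],
    [0.4, 0.96, 0, 0, 0, 0.85],
    [0.4, 0.96, 0, 0, 0, 0.85],
    [0.4, 0.96, 0, 0, 0, 0.85],
    [0.4, 0.96, 0, 0, 0, 0.85]
  ]
}}

```text
t: 3.3
eef_pos: [0.4206, -0.2375, 0.2269]
ee_rot: [-3.141, 0.0, -1.853]
force: [0.5, 0.7, 0.4]
width: 0.0877
```

>>> {"method": "drive_tool", "body": {
  "targets": [
    [0.4, 0.96, 0, 0, 0, 0.85],
    [0.4, 0.96, 0, 0, 0, 0.85],
    [0.4, 0.96, 0, 0, 0, 0.85],
    [0.05, 0.96, 0, 0, 0, 0.85],
    [0.05, 0.96, 0, 0, 0, 0.85]
  ]
}}

```text
t: 3.92
eef_pos: [0.4723, -0.0455, 0.2267]
ee_rot: [-3.141, 0.0, -1.408]
force: [0.3, -1.2, -0.2]
width: 0.0875
```

>>> {"method": "drive_tool", "body": {
  "targets": [
    [0, 0.95, 0, 0, 0, 0.85],
    [0, 0.95, 0, 0, 0, 0.85],
    [0, 0.95, 0, 0, 0, 0.85],
    [0, 0.95, 0, 0, 0, 0.85],
    [0, 0.95, 0, 0, 0, 0.85]
  ]
}}

```text
t: 4.55
eef_pos: [0.4721, 0.1445, 0.2269]
ee_rot: [-3.141, -0.0, -0.962]
force: [1.0, -1.1, -0.3]
width: 0.0876
```

>>> {"method": "drive_tool", "body": {
  "targets": [
    [0.03, 0.95, 0, 0, 0, 0.85],
    [0.03, 0.95, 0, 0, 0, 0.85],
    [0.04, 0.95, 0, 0, 0, 0.85],
    [0.05, 0.95, 0, 0, 0, 0.85],
    [0.05, 0.95, 0, 0, 0, 0.85]
  ]
}}

```text
t: 5.18
eef_pos: [0.4802, 0.3345, 0.2268]
ee_rot: [-3.141, -0.0, -0.517]
force: [0.6, 0.1, 0.5]
width: 0.0879
```

>>> {"method": "drive_tool", "body": {
  "targets": [
    [0, 0.93, 0, 0, 0, 0.65],
    [0, 0, 0, 0, 0, 0]
  ]
}}

```text
t: 5.42
eef_pos: [0.4801, 0.3725, 0.2259]
ee_rot: [3.141, 0.0, -0.45]
force: [-0.6, -0.1, 0.4]
width: 0.0878
```

```bash
cat > m2.py <<'E'
from h import *
from m1f import cloud
# card from both cameras: rectangle-fit of plate points
for n in('side','top'):
    im,D=grab(n)
    r=arm.cut_out('shade_card',n)
    if not r: print(n,'none');continue
    P=cloud(n,D,np.array(r[0]['pixels'])); Q=P[(P[:,2]>.03)&(P[:,2]<.12)]
    Q=Q[np.linalg.norm(Q[:,:2]-np.median(Q[:,:2],0),axis=1)<.055]
    c=np.median(Q[:,:2],0);v=np.linalg.svd(Q[:,:2]-c,full_matrices=False)[2][0];v*=np.sign(v[0]);w=np.array([-v[1],v[0]])
    a=Q[:,:2]@v;b=Q[:,:2]@w
    print(n,len(Q),'dir',v.round(3),'ends',np.percentile(a,[1,99]).round(4),'mid',(np.percentile(a,[1,99]).mean()).round(4),'n',np.percentile(b,[2,50,98]).round(4),'z',P[:,2].max().round(3))
    s=arm.get_state();e=np.array(s['eef_pos'])[:2];print('tcp along',(e@v).round(4),'norm',(e@w).round(4))
print(s['eef_pos'],s['ee_rot'])
E
cat > m1f.py <<'E'
from h import *
def cloud(n,D,m):
    v,u=np.nonzero(m&(D>0)); return px2w(n,np.c_[u,v],depth=D[v,u])
E
python3 m2.py
```

```text
side 1691 dir [ 0.899 -0.439] ends [0.2279 0.3068] mid 0.2673 n [0.5367 0.54   0.5441] z 0.106
tcp along 0.2686 norm 0.5435
top 37 dir [ 0.9   -0.435] ends [0.23   0.2346] mid 0.2323 n [0.54   0.5404 0.5427] z 0.108
tcp along 0.2714 norm 0.5418
[0.48013561 0.36971898 0.22664229] [ 3.14149291e+00  5.69529989e-05 -4.53253360e-01]
```

>>> {"method": "drive_tool", "body": {
  "targets": [
    [0, 0, -0.86, 0, 0, 0],
    [0, 0, -0.86, 0, 0, 0],
    [0, 0, -0.86, 0, 0, 0],
    [0, 0, -0.86, 0, 0, 0],
    [0, 0, -0.86, 0, 0, 0]
  ]
}}

```text
t: 6.25
eef_pos: [0.4805, 0.3696, 0.0542]
ee_rot: [-3.141, -0.0, -0.454]
force: [0.0, -0.3, -0.3]
width: 0.0878
```

>>> {"method": "drive_tool", "body": {
  "targets": [
    [0, 0, 0, 0, 0, 0],
    [0, 0, 0, 0, 0, 0],
    [0, 0, 0, 0, 0, 0],
    [0, 0, 0, 0, 0, 0]
  ],
  "claw": 0,
  "newtons": 25
}}

```text
t: 6.75
eef_pos: [0.4806, 0.3709, 0.0559]
ee_rot: [-3.139, -0.0, -0.452]
force: [-0.0, 0.4, 0.0]
width: 0.0535
```

>>> {"method": "drive_tool", "body": {
  "targets": [
    [0, 0, 0, 0, 0, 0],
    [0, 0, 0, 0, 0, 0],
    [0, 0, 0, 0, 0, 0],
    [0, 0, 0, 0, 0, 0],
    [0, 0, 0, 0, 0, 0]
  ]
}}

```text
t: 7.38
eef_pos: [0.4802, 0.3704, 0.0545]
ee_rot: [3.141, 0.0, -0.452]
force: [0.6, -0.9, 0.5]
width: 0.0076
```

>>> {"method": "drive_tool", "body": {
  "targets": [
    [0, 0, 0, 0, 0, 0],
    [0, 0, 0, 0, 0, 0],
    [0, 0, 0.25, 0, 0, 0],
    [0, 0, 0.75, 0, 0, 0]
  ]
}}

```text
t: 7.88
eef_pos: [0.4793, 0.3693, 0.0937]
ee_rot: [3.138, 0.001, -0.453]
force: [0.8, 0.5, -2.0]
width: 0.0077
```

```bash
cat > rec.py <<'E'
from h import *
from m1f import cloud
from scipy.optimize import least_squares
for n in('top','side'):
    Z=np.load(n+'0.npz');im,D=Z['im'],Z['d']
    # recess rim and block outline via depth: rectify base top plane z=.018 to 0.25mm/px
    g=np.mgrid[0.54:0.70:.0005,-.06:.10:.0005];X,Y=g
    uv=w2px(n,np.c_[X.ravel(),Y.ravel(),np.full(X.size,.018)]).astype(np.float32)
    r=cv2.remap(im,uv[:,0].reshape(X.shape),uv[:,1].reshape(X.shape),cv2.INTER_CUBIC)
    save('rect_'+n+'.png',cv2.resize(r,None,fx=1.2,fy=1.2))
    hsv=cv2.cvtColor(r,cv2.COLOR_RGB2HSV)
    m=((hsv[...,0]>10)&(hsv[...,0]<30)&(hsv[...,1]>80)&(hsv[...,2]>110)).astype(np.uint8)
    c=max(cv2.findContours(m,0,2)[0],key=cv2.contourArea);q=cv2.minAreaRect(c)
    print(n,'rect centre',.54+q[0][1]*.0005,-.06+q[0][0]*.0005,np.array(q[1])*.5,q[2])
    P=cloud(n,D,np.ones(D.shape,bool));P=P[(abs(P[:,0]-.622)<.055)&(abs(P[:,1]-.018)<.055)]
    T=P[(P[:,2]>.014)&(P[:,2]<.023)];F=P[(P[:,2]<.0135)&(np.hypot(P[:,0]-.622,P[:,1]-.018)<.036)]
    print('top n',len(T),np.median(T[:,2]),'bbox mid of rot rect',[x for x in cv2.minAreaRect((T[:,:2]*1000).astype(np.float32))],'floor',len(F),F.mean(0).round(4),[np.percentile(F[:,i],[2,98]).mean().round(4) for i in(0,1)])
E
python3 rec.py; python3 -c "
import cv2,numpy as np
a=cv2.imread('pics/rect_top.png');b=cv2.imread('pics/rect_side.png');cv2.imwrite('pics/rect.png',np.hstack([a,b]))"
```

```text
top rect centre 0.6230790405273438 0.017636734008789068 [105.05227661 102.62607574] 7.076378345489502
top n 2396 0.018031897987357492 bbox mid of rot rect [(624.0028076171875, 17.677066802978516), (101.54965209960938, 101.83039093017578), 83.28096008300781] floor 961 [0.6248 0.0162 0.01  ] [np.float64(0.625), np.float64(0.0166)]
side rect centre 0.6190750274658203 0.004285247802734385 [126.6047821  100.53609467] 7.305758953094482
top n 2668 0.01749463941878268 bbox mid of rot rect [(621.47900390625, 14.581756591796875), (103.28079986572266, 100.56766510009766), 82.91549682617188] floor 1008 [0.6228 0.0219 0.01  ] [np.float64(0.6228), np.float64(0.0214)]
```

View pics/rect.png

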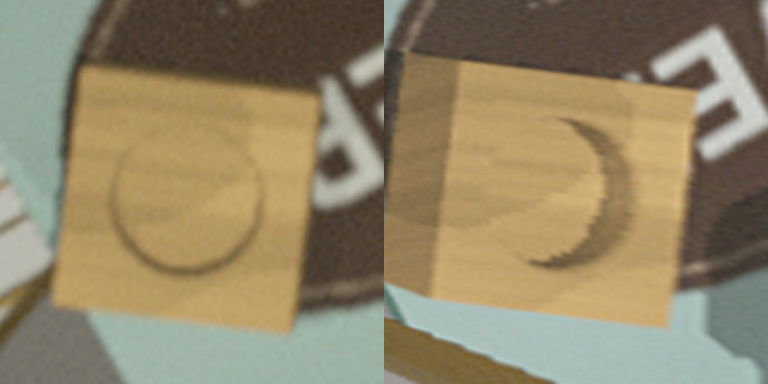

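>>> {"method": "drive_tool", "body": {
  "targets": [
    [0.2, -0.4, 0.4, 0, 0, -0.2],
    [0.36, -0.88, 0.4, 0, 0, -0.2],
    [0.36, -0.88, 0, 0, 0, -0.2],
    [0.36, -0.88, 0, 0, 0, -0.2],
    [0.36, -0.88, 0, 0, 0, -0.2]
  ]
}}

```text
t: 8.5
eef_pos: [0.546, 0.2115, 0.1269]
ee_rot: [-3.142, 0.0, -0.559]
force: [1.3, -0.1, -2.2]
width: 0.0083
```

>>> {"method": "drive_tool", "body": {
  "targets": [
    [0.36, -0.9, 0, 0, 0, -0.2],
    [0.36, -0.9, 0, 0, 0, -0.2],
    [0.36, -0.9, 0, 0, 0, -0.2],
    [0.36, -0.9, 0, 0, 0, -0.2],
    [0.36, -0.9, 0, 0, 0, 0]
  ]
}}

```text
t: 9.12
eef_pos: [0.6178, 0.0315, 0.1268]
ee_rot: [3.142, 0.0, -0.642]
force: [0.8, 0.1, -1.8]
width: 0.0078
```

>>> {"method": "drive_tool", "body": {
  "targets": [
    [0.12, -0.48, 0, 0, 0, 0],
    [0, 0, -0.5, 0, 0, 0],
    [0, 0, 0, 0, 0, 0]
  ]
}}

```text
t: 9.5
eef_pos: [0.621, 0.0136, 0.1052]
ee_rot: [3.139, 0.002, -0.642]
force: [-0.0, 0.3, -1.8]
width: 0.0079
```

```bash
cat > m3.py <<'E'
from h import *
from m1f import cloud
s=arm.get_state();e=np.array(s['eef_pos']);yaw=s['ee_rot'][2];
yaw=s['ee_rot'][2];w=np.array([-np.sin(yaw),np.cos(yaw)]);v=np.array([np.cos(yaw),np.sin(yaw)]);print(e,yaw,v,w)
th=np.linspace(0,2*np.pi,60);out=[]
for n,rc in(('side',(.6207,.0154)),('top',(.6227,.0176))):
    im,D=grab(n);np.savez(n+'1.npz',im=im,d=D);im=im.copy()
    P=cloud(n,D,np.ones(D.shape,bool));l=(P[:,:2]-e[:2])
    k=(P[:,2]>.072)&(P[:,2]<.15)&(abs(l@w)<.012)&(abs(l@v)<.06)&((abs(l@v)>.014)|(P[:,2]<.1))
    Q=P[k];a=(Q[:,:2]-e[:2])@v;b=(Q[:,:2]-e[:2])@w
    print(n,len(Q),'plate along rel tcp',np.percentile(a,[1,2,98,99]).round(4),'norm',np.percentile(b,[5,50,95]).round(4),'top z',Q[:,2].max().round(4))
    if n=='side' and len(Q)>50: 
        print('tilt plane',np.linalg.svd(Q-Q.mean(0),full_matrices=False)[2][2].round(3))
        for lo,hi in((.07,.085),(.085,.1),(.1,.115),(.115,.13),(.13,.145)):
            j=(Q[:,2]>lo)&(Q[:,2]<hi)
            if j.sum()>5: print(lo,np.percentile(a[j],[1,99]).round(4),np.median(b[j]).round(4))
    F=P[(P[:,2]>.052)&(P[:,2]<.064)&(np.hypot(*l.T)<.05)];print('foot',len(F),[(np.percentile((F[:,:2]-e[:2])@x,[1,99]).round(4)) for x in(v,w)] if len(F) else 0)
    S=5; c=w2px(n,[e[0],e[1],.06])[0];x0,y0=int(c[0]-39),int(c[1]-50)
    cr=cv2.resize(im[y0:y0+110,x0:x0+78],None,fx=S,fy=S,interpolation=cv2.INTER_CUBIC)
    f=e[:2]
    for cc,R,z,col in((rc,.0315,.018,(255,0,0)),(f,.03,.0505,(0,255,0)),(f,.03,.0605,(0,255,0))):
        p=w2px(n,np.c_[cc[0]+R*np.cos(th),cc[1]+R*np.sin(th),np.full(60,z)]);p=((p-[x0,y0]+.5)*S).astype(np.int32);cv2.polylines(cr,[p],True,col,1)
    out.append(cr)
save('hover.png',np.hstack(out))
E
python3 m3.py
```

```text
[0.62102278 0.01358877 0.10518843] -0.6422692287771032 [ 0.80073852 -0.59901404] [0.59901404 0.80073852]
side 2466 plate along rel tcp [-0.0405 -0.0396  0.0379  0.0381] norm [-0.0056 -0.0041 -0.002 ] top z 0.15
tilt plane [-0.595 -0.804  0.006]
0.07 [-0.0405  0.038 ] -0.0041
0.085 [-0.0402  0.0381] -0.0042
0.1 [-0.0406  0.0382] -0.004
0.115 [-0.0406  0.0383] -0.004
0.13 [0.0146 0.038 ] -0.0038
foot 838 [array([-0.0371,  0.034 ]), array([-0.0307, -0.0023])]Traceback (most recent call last):
  File "m3.py", line 11, in <module>
    print(n,len(Q),'plate along rel tcp',np.percentile(a,[1,2,98,99]).round(4),'norm',np.percentile(b,[5,50,95]).round(4),'top z',Q[:,2].max().round(4))
                                         ~~~~~~~~~~~~~^^^^^^^^^^^^^^^
    return _quantile_unchecked(
        a, q, axis, out, overwrite_input, method, keepdims, weights)
    return _ureduce(a,
                    func=_quantile_ureduce_func,
    ...<5 lines>...
                    overwrite_input=overwrite_input,
                    method=method)
    r = func(a, **kwargs)
    result = _quantile(arr,
                       quantiles=q,
    ...<2 lines>...
                       out=out,
                       weights=wgt)
    slices_having_nans = np.isnan(arr[-1, ...])
                                  ~~~^^^^^^^^^
IndexError: index -1 is out of bounds for axis 0 with size 0
```

```bash
sed -i "s/^    print(n,len(Q),'plate/    if len(Q): print(n,len(Q),'plate/; s/^    f=e\[:2\]/    f=e[:2]-.0012*v/" m3.py; python3 m3.py | tail -4
```

```text
0.115 [-0.0408  0.038 ] -0.0039
0.13 [0.0143 0.0382] -0.004
foot 794 [array([-0.0327,  0.0322]), array([-0.031 , -0.0016])]
foot 0 0
```

View pics/hover.png

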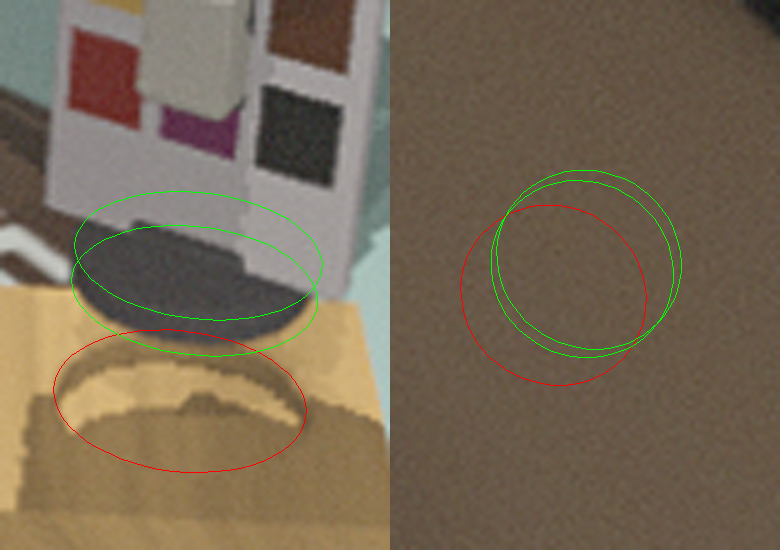

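```bash
cat > m4.py <<'E'
from h import *
from m1f import cloud
for n in('top','side'):
    D=np.load(n+'0.npz')['d'];P=cloud(n,D,np.ones(D.shape,bool))
    P=P[(abs(P[:,0]-.622)<.09)&(abs(P[:,1]-.016)<.09)]
    zt=np.median(P[(P[:,2]>.015)&(P[:,2]<.022)&(np.hypot(P[:,0]-.622,P[:,1]-.016)<.05)][:,2])
    T=P[abs(P[:,2]-zt)<.0015][:,:2];F=P[(P[:,2]<zt-.0055)&(P[:,2]>zt-.011)&(np.hypot(P[:,0]-.622,P[:,1]-.016)<.042)][:,:2];G=P[P[:,2]<zt-.0145][:,:2]
    best=[]
    for x in np.arange(.612,.632,.0005):
        for y in np.arange(.006,.028,.0005):
            c=np.array([x,y]);dT=np.hypot(*(T-c).T);dF=np.hypot(*(F-c).T)
            cost=np.clip(.0325-dT,0,.004).sum()+np.clip(dF-.0315,0,.004).sum(); best.append((cost,x,y))
    b=sorted(best)[:12];print(n,'zt',zt.round(4),len(T),len(F),'recess',b[0],np.mean(b,0)[1:].round(4))
    best=[]
    for a in np.radians(np.arange(-10,-4,.5)):
      R=np.array([[np.cos(a),-np.sin(a)],[np.sin(a),np.cos(a)]])
      for x in np.arange(.614,.631,.0005):
        for y in np.arange(.008,.026,.0005):
            l=abs((T-[x,y])@R).max(1);k=abs((G-[x,y])@R).max(1); best.append((np.clip(l-.05,0,.004).sum()+np.clip(.05-k,0,.004).sum(),x,y,np.degrees(a)))
    b=sorted(best)[:12];print('block',b[0],np.mean(b,0)[1:].round(4))
D=np.load('side1.npz')['d'];P=cloud('side',D,np.ones(D.shape,bool));e=np.array([.621,.0136]);v=np.array([.80,-.60]);w=np.array([.6,.8])
l=P[:,:2]-e;a=l@v;b=l@w;Q=P[(abs(b)<.008)&(abs(a)<.042)&(abs(a)>.015)&(P[:,2]>.1)];print('card top z',np.percentile(Q[:,2],[95,99,99.8]).round(4))
k=(abs(b+.016)<.016)&(abs(a)<.034)&(P[:,2]>.035)&(P[:,2]<.075);print('foot z',np.percentile(P[k][:,2],[1,5,25,50,75,95]).round(4))
k=(P[:,2]>.048)&(P[:,2]<.064)&(b<-.008)&(b>-.04)&(abs(a)<.045);Q=P[k][:,:2]
best=[]
for x in np.arange(.61,.632,.0005):
    for y in np.arange(.004,.026,.0005):
        r=np.hypot(*(Q-[x,y]).T); best.append((np.clip(r-.03,0,.004).sum()*1.0,x,y))
# side wall of foot only: points with z in wall band
k=(P[:,2]>.052)&(P[:,2]<.058)&(b<-.008)&(b>-.04)&(abs(a)<.045);W=P[k][:,:2]
from scipy.optimize import least_squares
r=least_squares(lambda c:np.hypot(*(W-c).T)-.03,[.621,.0136],loss='soft_l1',f_scale=.001);print('foot wall fit',len(W),r.x.round(4))
E
python3 m4.py
```

```text
top zt 0.018 1621 892 recess (np.float64(0.058742617616720484), np.float64(0.6234999999999987), np.float64(0.01750000000000001)) [0.6236 0.0172]
block (np.float64(0.12774451339776116), np.float64(0.6244999999999988), np.float64(0.017000000000000008), np.float64(-7.0)) [ 0.6242  0.0173 -7.    ]
side zt 0.0175 2510 956 recess (np.float64(0.13041551588353403), np.float64(0.620999999999999), np.float64(0.015500000000000009)) [0.6212 0.0154]
block (np.float64(6.043626051770392), np.float64(0.6179999999999995), np.float64(0.025500000000000016), np.float64(-4.5)) [ 0.6181  0.0255 -4.8333]
card top z [0.2815 0.2905 0.2934]
foot z [0.0527 0.0543 0.061  0.0622 0.067  0.0732]
foot wall fit 169 [0.6205 0.0161]
```

>>> {"method": "drive_tool", "body": {
  "targets": [
    [0.025, 0.017, -0.25, 0, 0, 0],
    [0, 0, -0.3, 0, 0, 0],
    [0, 0, -0.2, 0, 0, 0],
    [0, 0, 0, 0, 0, 0]
  ]
}}

```text
t: 10.2
eef_pos: [0.6229, 0.0149, 0.0753]
ee_rot: [3.14, 0.001, -0.641]
force: [0.2, 0.4, -3.2]
width: 0.0081
```

>>> {"method": "drive_tool", "body": {
  "targets": [
    [0, 0, -0.08, 0, 0, 0],
    [0, 0, -0.08, 0, 0, 0],
    [0, 0, 0, 0, 0, 0]
  ]
}}

```text
t: 10.58
eef_pos: [0.6235, 0.015, 0.07]
ee_rot: [3.141, 0.0, -0.641]
force: [-0.1, 0.7, -1.1]
width: 0.0075
```

>>> {"method": "drive_tool", "body": {
  "targets": [
    [0, 0, -0.08, 0, 0, 0],
    [0, 0, 0, 0, 0, 0]
  ]
}}

```text
t: 10.82
eef_pos: [0.6235, 0.015, 0.0667]
ee_rot: [3.141, 0.0, -0.641]
force: [-0.1, -0.5, -2.1]
width: 0.0081
```

>>> {"method": "drive_tool", "body": {
  "targets": [
    [0, 0, -0.06, 0, 0, 0],
    [0, 0, 0, 0, 0, 0]
  ]
}}

```text
t: 11.08
eef_pos: [0.6237, 0.0151, 0.0645]
ee_rot: [-3.142, -0.0, -0.641]
force: [0.0, -0.8, -2.1]
width: 0.0079
```

>>> {"method": "drive_tool", "body": {
  "targets": [
    [0, 0, -0.03, 0, 0, 0],
    [0, 0, -0.03, 0, 0, 0],
    [0, 0, 0, 0, 0, 0]
  ]
}}

```text
t: 11.45
eef_pos: [0.6238, 0.015, 0.0644]
ee_rot: [-3.141, -0.001, -0.64]
force: [-6.8, 1.0, 16.0]
width: 0.0079
```

```bash
cat > m5.py <<'E'
from h import *
from m1f import cloud
import sys
im,D=grab('side');P=cloud('side',D,np.ones(D.shape,bool));s=arm.get_state();e=np.array(s['eef_pos']);print(e,s['force'],s['width'])
c0=np.array([.622,.0153]);v=np.array([.80,-.60]);w=np.array([.6,.8]);l=P[:,:2]-c0;a=l@v;b=l@w
Q=P[(abs(b+.003)<.004)&(abs(a)<.046)&(P[:,2]>.03)&(P[:,2]<.125)&((abs(a)>.016)|(P[:,2]<.06))]
aa=(Q[:,:2]-c0)@v;bb=(Q[:,:2]-c0)@w
print('plate',len(Q),np.percentile(aa,[1,99]).round(4),'mid',np.percentile(aa,[1,99]).mean().round(4),'face n',np.median(bb).round(4),'z',np.percentile(Q[:,2],[1,99,99.8]).round(4),'nrm',np.linalg.svd(Q-Q.mean(0),full_matrices=False)[2][2].round(3))
c=c0+v*np.percentile(aa,[1,99]).mean()+w*(np.median(bb)+.004);print('card centre',c.round(4),'dir yaw',np.degrees(np.arctan2(*(np.linalg.svd(Q-Q.mean(0),full_matrices=False)[2][2][[0,1]]))).round(1))
K=P[(b<-.012)&(b>-.03)&(abs(a)<.022)&(P[:,2]>.005)&(P[:,2]<.03)];print('foot top z',np.percentile(K[:,2],[10,50,90]).round(4))
if len(sys.argv)>1:
    u=w2px('side',[.60,.06,.05])[0].astype(int);save(sys.argv[1],cv2.resize(im[max(0,u[1]-60):u[1]+60,u[0]-75:u[0]+75],None,fx=5,fy=5,interpolation=cv2.INTER_CUBIC))
E
python3 m5.py seat.png
```

```text
[0.6237302  0.01506601 0.06436935] [-6.78957825  1.24753218 15.48714585] 0.007723018216921371
plate 2246 [-0.0389  0.0394] mid 0.0002 face n -0.0033 z [0.0305 0.1139 0.1148] nrm [-0.591 -0.806 -0.   ]
card centre [0.6226 0.0157] dir yaw -143.7
foot top z [0.0161 0.0195 0.0207]
```

View pics/seat.png

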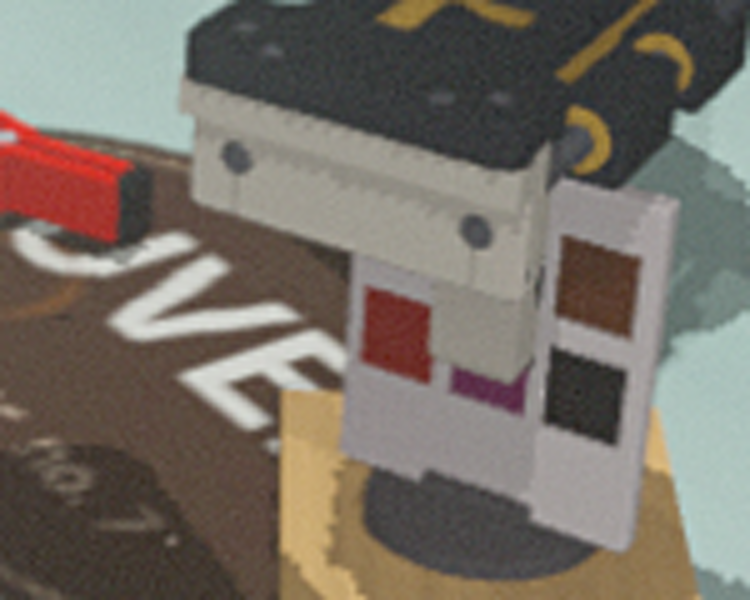

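The card's top is at z 0.115 and its foot top at about 0.0195, so it is seated. I'm releasing it now.

>>> {"method": "drive_tool", "body": {
  "targets": [
    [-0.01, 0, 0.02, 0, 0, 0],
    [0, 0, 0, 0, 0, 0]
  ],
  "claw": 0.3
}}

```text
t: 11.75
eef_pos: [0.6234, 0.0151, 0.0632]
ee_rot: [-3.141, -0.0, -0.641]
force: [-0.1, -0.7, -0.2]
width: 0.0224
```

>>> {"method": "drive_tool", "body": {
  "targets": [
    [0, 0, 0, 0, 0, 0],
    [0, 0, 0, 0, 0, 0],
    [0, 0, 0, 0, 0, 0]
  ],
  "claw": 1
}}

```text
t: 12.12
eef_pos: [0.6232, 0.0151, 0.0628]
ee_rot: [3.141, 0.0, -0.641]
force: [-0.2, -1.1, 0.1]
width: 0.0509
```

>>> {"method": "drive_tool", "body": {
  "targets": [
    [0, 0, 0.5, 0, 0, 0],
    [0, 0, 1, 0, 0, 0],
    [0, 0, 1, 0, 0, 0],
    [-0.3, 0.3, 0.4, 0, 0, 0]
  ]
}}

```text
t: 12.62
eef_pos: [0.6125, 0.0271, 0.1814]
ee_rot: [-3.139, -0.002, -0.642]
force: [0.3, -0.2, -1.1]
width: 0.0865
```

```bash
cat > m6.py <<'E'
from h import *
from m1f import cloud
import sys
for n in sys.argv[1:]:
    if n!='0':
        im,D=grab(n); np.savez(n+'2.npz',im=im,d=D)
    for n in('top','side'):
      Z=np.load(n+'0.npz');im,D=Z['im'],Z['d']
      hsv=cv2.cvtColor(im,cv2.COLOR_RGB2HSV);red=((hsv[...,0]<8)|(hsv[...,0]>172))&(hsv[...,1]>150)&(hsv[...,2]>70)
      P=cloud(n,D,red);P=P[np.hypot(P[:,0]-.51,P[:,1]-.214)<.075]
      Q=P[(P[:,2]>.012)&(P[:,2]<.03)][:,:2];np.save('clip_'+n+'.npy',Q)
      best=[]
      print(n,len(Q),np.percentile(P[:,2],[50,95]))
# symmetric axis of V from top
from scipy.spatial import cKDTree
Q=np.load('clip_top.npy');t=cKDTree(Q);best=[]
for a in np.radians(np.arange(-50,-20,1)):
    nn=np.array([-np.sin(a),np.cos(a)])
    for off in np.arange(-.01,.0101,.001):
        o=(np.array([.51,.214])@nn)+off
        M=Q-2*((Q@nn)-o)[:,None]*nn
        best.append((np.clip(t.query(M)[0],0,.006).mean(),np.degrees(a),o))
best.sort();print([tuple(np.round(b,4)) for b in best[:4]])
a,o=np.mean([b[1:] for b in best[:6]],0);a=np.radians(a);d=np.array([np.cos(a),np.sin(a)]);nn=np.array([-d[1],d[0]])
s=Q@d;off=Q@nn-o
print('axis',np.degrees(a).round(1),o.round(4),'ends',np.percentile(s,[.5,99.5]).round(4))
for x in np.arange(s.min(),s.max(),.006):
    k=(s>=x)&(s<x+.006);print(round(x+.003,3),k.sum(),np.percentile(off[k],[2,98]).round(4))
for h in(.511,.214),(.51,.211): print('hinge s,o',np.dot(h,d).round(4),np.dot(h,nn).round(4))
E
python3 m6.py 0; python3 m5.py
```

```text
top 465 [0.02136888 0.02449578]
side 502 [0.01515662 0.02217291]
[(np.float64(0.0007), np.float64(-35.0), np.float64(0.4698)), (np.float64(0.0007), np.float64(-36.0), np.float64(0.4749)), (np.float64(0.0008), np.float64(-34.0), np.float64(0.4646)), (np.float64(0.0008), np.float64(-36.0), np.float64(0.4739))]
axis -35.5 0.4718 ends [0.2472 0.3343]
0.25 31 [-0.0242  0.0253]
0.256 34 [-0.0234  0.0238]
0.262 34 [-0.0213  0.0214]
0.268 33 [-0.0194  0.0201]
0.274 29 [-0.0168  0.0167]
0.28 27 [-0.0149  0.0148]
0.286 39 [-0.0131  0.0137]
0.292 38 [-0.0112  0.0127]
0.298 35 [-0.0083  0.0101]
0.304 26 [-0.0063  0.0078]
0.31 31 [-0.0064  0.0071]
0.316 25 [-0.0068  0.0069]
0.322 32 [-0.0066  0.0076]
0.328 30 [-0.0068  0.0079]
0.334 21 [-0.0064  0.0074]
hinge s,o 0.2917 0.471
hinge s,o 0.2927 0.4679
[0.61121234 0.0284385  0.18261592] [-2.09788152  1.22504768  0.43870014] 0.08725807195641025
plate 2831 [-0.0393  0.0393] mid -0.0 face n -0.0033 z [0.0307 0.1148 0.1156] nrm [ 0.595  0.804 -0.006]
card centre [0.6224 0.0159] dir yaw 36.5
foot top z [0.0162 0.0194 0.0207]
```

>>> {"method": "drive_tool", "body": {
  "targets": [
    [-0.52, 0.84, 0, 0, 0, 0.05],
    [-0.52, 0.84, 0, 0, 0, 0.05],
    [-0.52, 0.84, 0, 0, 0, 0.05],
    [-0.52, 0.84, 0, 0, 0, 0.05],
    [-0.52, 0.84, 0, 0, 0, 0]
  ],
  "claw": 1
}}

```text
t: 13.3
eef_pos: [0.5056, 0.196, 0.178]
ee_rot: [3.14, 0.001, -0.62]
force: [0.7, 0.2, -0.1]
width: 0.0879
```

>>> {"method": "drive_tool", "body": {
  "targets": [
    [-0.52, 0.84, -0.5, 0, 0, 0],
    [0, 0, -0.9, 0, 0, 0],
    [0, 0, -0.9, 0, 0, 0],
    [0, 0, 0, 0, 0, 0]
  ]
}}

```text
t: 13.8
eef_pos: [0.4841, 0.2271, 0.0841]
ee_rot: [3.135, 0.002, -0.62]
force: [-0.1, -0.5, 0.3]
width: 0.0878
```

```bash
python3 - <<'E'
from h import *
s=arm.get_state();e=np.array(s['eef_pos']);print(e,s['ee_rot'],s['t'])
im,D=grab('side');im=im.copy();u=w2px('side',[e[0]+.02,e[1],.04])[0].astype(int)
x0,y0=u[0]-70,u[1]-52;cr=cv2.resize(im[y0:y0+105,x0:x0+140],None,fx=5,fy=5,interpolation=cv2.INTER_CUBIC)
d=np.array([.814,-.581]);h=np.array([.5125,.2115])
for q,col in((h,(255,255,0)),(h+.05*d,(0,255,0)),(h-.032*d,(0,0,255)),(e[:2],(255,0,255))):
    p=((w2px('side',[*q,.022])[0]-[x0,y0]+.5)*5).astype(int);cv2.circle(cr,tuple(map(int,p)),4,col,1)
save('preclip.png',cr)
E
```

```text
[0.48405015 0.22712829 0.08405835] [ 3.13499340e+00  1.58057061e-03 -6.19944520e-01] 13.8
```

View pics/preclip.png

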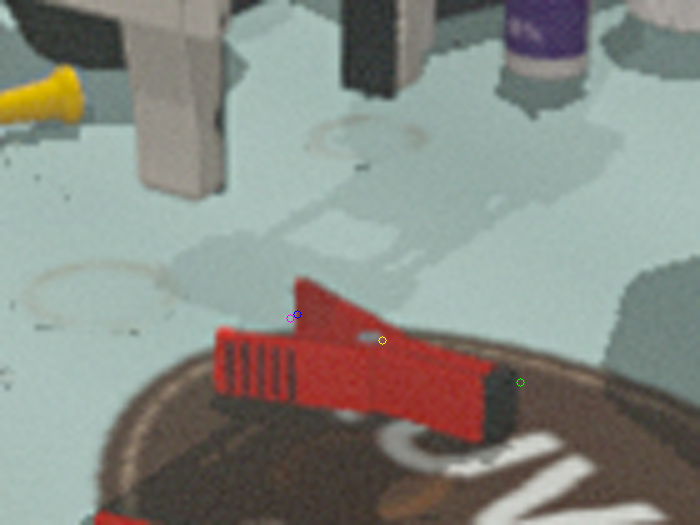

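>>> {"method": "drive_tool", "body": {
  "targets": [
    [0, 0.1, -0.6, 0, 0, 0],
    [0, 0, -0.7, 0, 0, 0],
    [0, 0, -0.55, 0, 0, 0],
    [0, 0, 0, 0, 0, 0]
  ]
}}

```text
t: 14.35
eef_pos: [0.4864, 0.2324, 0.013]
ee_rot: [3.14, 0.0, -0.62]
force: [0.6, -0.7, 0.5]
width: 0.0878
```

>>> {"method": "drive_tool", "body": {
  "targets": [
    [-0.05, 0.02, -0.12, 0, 0, 0],
    [0, 0, -0.1, 0, 0, 0],
    [0, 0, 0, 0, 0, 0]
  ]
}}

```text
t: 14.72
eef_pos: [0.4845, 0.2336, 0.0045]
ee_rot: [-3.141, -0.0, -0.62]
force: [0.6, 0.1, -0.4]
width: 0.0876
```

>>> {"method": "drive_tool", "body": {
  "targets": [
    [0, 0, 0, 0, 0, 0],
    [0, 0, 0, 0, 0, 0],
    [0, 0, 0, 0, 0, 0],
    [0, 0, 0, 0, 0, 0],
    [0, 0, 0, 0, 0, 0]
  ],
  "claw": 0,
  "newtons": 20
}}

```text
t: 15.35
eef_pos: [0.4844, 0.2335, 0.0042]
ee_rot: [3.142, 0.0, -0.62]
force: [-1.2, 0.1, -0.7]
width: 0.0436
```

>>> {"method": "drive_tool", "body": {
  "targets": [
    [0, 0, 0, 0, 0, 0],
    [0, 0, 0, 0, 0, 0],
    [0, 0, 0, 0, 0, 0],
    [0, 0, 0, 0, 0, 0],
    [0, 0, 0, 0, 0, 0]
  ]
}}

```text
t: 15.98
eef_pos: [0.4844, 0.2334, 0.0042]
ee_rot: [3.142, 0.0, -0.62]
force: [-0.8, -0.6, 1.2]
width: 0.0236
```

>>> {"method": "drive_tool", "body": {
  "targets": [
    [0, 0, 0.2, 0, 0, 0],
    [0, 0, 0.4, 0, 0, 0],
    [0, 0, 0.5, 0, 0, 0],
    [0, 0, 0.4, 0, 0, 0],
    [0, 0, 0, 0, 0, 0]
  ]
}}

```text
t: 16.6
eef_pos: [0.4852, 0.2342, 0.0656]
ee_rot: [-3.139, -0.001, -0.62]
force: [-0.4, -0.0, -1.6]
width: 0.0236
```

```bash
cat > m7.py <<'E'
from h import *
from m1f import cloud
import sys
s=arm.get_state();e=np.array(s['eef_pos']);y=s['ee_rot'][2];print(e,s['ee_rot'],s['width'],s['force'],s['t'])
d=np.array([np.cos(y),np.sin(y)]);w=np.array([-d[1],d[0]])
for n in('side','top'):
    im,D=grab(n)
    hsv=cv2.cvtColor(im,cv2.COLOR_RGB2HSV);red=((hsv[...,0]<8)|(hsv[...,0]>172))&(hsv[...,1]>150)&(hsv[...,2]>60)
    P=cloud(n,D,red);P=P[(np.hypot(P[:,0]-e[0],P[:,1]-e[1])<.1)&(P[:,2]>e[2]-.015)&(P[:,2]<e[2]+.03)]
    a=(P[:,:2]-e[:2])@d;b=(P[:,:2]-e[:2])@w
    print(n,len(P),'z',np.percentile(P[:,2],[1,99]).round(4),'along',np.percentile(a,[1,99]).round(4))
    for x in(.02,.03,.04,.05,.06,.07,.076,.084):
        k=abs(a-x)<.003
        if k.sum()>3:print(x,k.sum(),np.percentile(b[k],[2,98]).round(4))
    for t in('jaw_tip_a','jaw_tip_b','clip'):
        for r in arm.landmark_of(t,n)[:4]:
            p=c2w(n,r['point'])
            if np.hypot(*(p[:2]-e[:2]))<.12 and p[2]>.03:print(t,round(r['score'],2),p.round(4),'al',((p[:2]-e[:2])@d).round(4),'w',((p[:2]-e[:2])@w).round(4))
    if n=='side':
        u=w2px(n,[e[0]+.05,e[1]-.02,e[2]])[0].astype(int);save(sys.argv[1],cv2.resize(im[u[1]-60:u[1]+60,u[0]-75:u[0]+75],None,fx=5,fy=5,interpolation=cv2.INTER_CUBIC))
E
python3 m7.py lift.png
```

```text
[0.48517708 0.23421349 0.06564543] [-3.13855219e+00 -5.61634821e-04 -6.19821422e-01] 0.023613174831436413 [-0.43114995 -0.01673596 -1.56313766] 16.6
side 730 z [0.0635 0.084 ] along [-0.0004  0.0767]
0.02 54 [-0.0143  0.0075]
0.03 47 [-0.0147  0.0067]
0.04 61 [-0.0136  0.0047]
0.05 61 [-0.0137  0.0077]
0.06 76 [-0.0171  0.0105]
0.07 88 [-0.0202  0.0138]
0.076 58 [-0.0222  0.0148]
jaw_tip_a 0.83 [0.5381 0.1739 0.0742] al 0.0781 w -0.0184
jaw_tip_a 0.83 [0.5617 0.1987 0.0685] al 0.0829 w 0.0156
jaw_tip_b 0.83 [0.5381 0.1739 0.0742] al 0.0781 w -0.0184
jaw_tip_b 0.83 [0.5617 0.1987 0.0685] al 0.0829 w 0.0156
clip 0.96 [0.5137 0.2081 0.0594] al 0.0384 w -0.0047Traceback (most recent call last):
  File "m7.py", line 11, in <module>
    print(n,len(P),'z',np.percentile(P[:,2],[1,99]).round(4),'along',np.percentile(a,[1,99]).round(4))
                       ~~~~~~~~~~~~~^^^^^^^^^^^^^^^
    return _quantile_unchecked(
        a, q, axis, out, overwrite_input, method, keepdims, weights)
    return _ureduce(a,
                    func=_quantile_ureduce_func,
    ...<5 lines>...
                    overwrite_input=overwrite_input,
                    method=method)
    r = func(a, **kwargs)
    result = _quantile(arr,
                       quantiles=q,
    ...<2 lines>...
                       out=out,
                       weights=wgt)
    slices_having_nans = np.isnan(arr[-1, ...])
                                  ~~~^^^^^^^^^
IndexError: index -1 is out of bounds for axis 0 with size 0
```

View pics/lift.png

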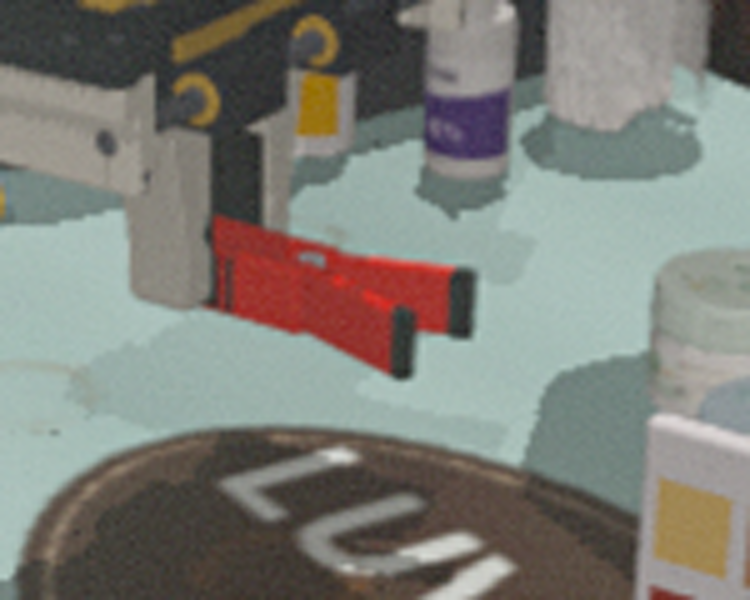

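>>> {"method": "drive_tool", "body": {
  "targets": [
    [0.1, -0.6, 0, 0, 0, -0.05],
    [0.1, -0.8, 0, 0, 0, -0.06],
    [0.1, -0.8, 0, 0, 0, -0.06],
    [0.11, -0.8, 0, 0, 0, 0],
    [0, -0.22, 0, 0, 0, 0]
  ]
}}

```text
t: 17.48
eef_pos: [0.5004, 0.103, 0.0635]
ee_rot: [3.14, 0.001, -0.64]
force: [0.3, -0.1, 0.0]
width: 0.0236
```

>>> {"method": "drive_tool", "body": {
  "targets": [
    [0, 0, 0, 0, 0, 0],
    [0, 0, 0, 0, 0, 0]
  ]
}}

```text
t: 17.73
eef_pos: [0.5009, 0.1054, 0.0641]
ee_rot: [-3.142, -0.0, -0.637]
force: [0.1, -0.6, -0.8]
width: 0.0237
```

```bash
sed -i "s/^    a=(P/    if len(P)<5: continue\n    a=(P/" m7.py; python3 m7.py pre.png; python3 m5.py
```

```text
[0.50090393 0.10535094 0.06405398] [-3.14156735e+00 -4.45225650e-05 -6.37248230e-01] 0.023747210252450742 [ 0.14334223 -0.61653292 -0.75105352] 17.725
side 1111 z [0.0611 0.0826] along [-0.0003  0.0768]
0.02 81 [-0.0139  0.0078]
0.03 74 [-0.0133  0.0078]
0.04 100 [-0.0137  0.0076]
0.05 93 [-0.0135  0.0104]
0.06 104 [-0.0171  0.0108]
0.07 117 [-0.0197  0.014 ]
0.076 99 [-0.0222  0.015 ]
jaw_tip_a 0.93 [0.5733 0.0661 0.0698] al 0.0816 w 0.0115
jaw_tip_a 0.69 [0.5553 0.0443 0.0737] al 0.0801 w -0.0167
jaw_tip_b 0.93 [0.5733 0.0661 0.0698] al 0.0816 w 0.0115
jaw_tip_b 0.69 [0.5553 0.0443 0.0737] al 0.0801 w -0.0167
clip 0.8 [0.5329 0.0793 0.0601] al 0.0412 w -0.0019
[0.50080012 0.105128   0.06414765] [ 0.13172313 -0.06525715 -0.05633918] 0.02353088976042215
plate 2839 [-0.0394  0.0394] mid 0.0 face n -0.0033 z [0.0309 0.1149 0.1153] nrm [-0.595 -0.804  0.006]
card centre [0.6225 0.0159] dir yaw -143.5
foot top z [0.016  0.0193 0.0206]
```

>>> {"method": "drive_tool", "body": {
  "targets": [
    [0.2, -0.14, 0, 0, 0, 0],
    [0.25, -0.175, 0, 0, 0, 0],
    [0.25, -0.175, 0, 0, 0, 0],
    [0.2, -0.145, 0, 0, 0, 0],
    [0, 0, 0, 0, 0, 0]
  ]
}}

```text
t: 18.65
eef_pos: [0.5374, 0.0786, 0.0639]
ee_rot: [3.141, 0.0, -0.639]
force: [-0.6, 0.3, -0.1]
width: 0.0234
```

>>> {"method": "drive_tool", "body": {
  "targets": [
    [0, 0, 0, 0, 0, 0],
    [0, 0, 0, 0, 0, 0]
  ]
}}

```text
t: 18.9
eef_pos: [0.5365, 0.0794, 0.0642]
ee_rot: [3.141, 0.0, -0.638]
force: [0.0, 0.4, -0.7]
width: 0.0237
```

```bash
python3 m7.py fin.png; python3 m5.py
```

```text
[0.53653408 0.07939163 0.06417471] [ 3.14149161e+00  9.85213952e-05 -6.37541036e-01] 0.02371905321026651 [ 0.00559061  0.41315795 -0.69720176] 18.9
side 1150 z [0.0518 0.0825] along [0.0007 0.0888]
0.02 88 [-0.0136  0.008 ]
0.03 89 [-0.0136  0.0078]
0.04 100 [-0.0132  0.0076]
0.05 101 [-0.0133  0.0079]
0.06 93 [-0.0168  0.0102]
0.07 63 [-0.0207 -0.0148]
0.076 55 [-0.0223 -0.0043]
0.084 55 [-0.0058 -0.002 ]
jaw_tip_a 0.69 [0.5901 0.0185 0.0724] al 0.0793 w -0.0171
jaw_tip_b 0.69 [0.5901 0.0185 0.0724] al 0.0793 w -0.0171
clip 0.68 [0.5657 0.056  0.0597] al 0.0373 w -0.0015
top 8 z [0.081  0.0878] along [-0.007  -0.0034]
[0.536798   0.07935869 0.06419696] [-0.40284398  0.81716024  0.1056245 ] 0.02342967574997329
plate 2704 [-0.0391  0.0394] mid 0.0001 face n -0.0033 z [0.0307 0.1147 0.1153] nrm [ 0.595  0.804 -0.005]
card centre [0.6225 0.0158] dir yaw 36.5
foot top z [0.0162 0.0194 0.0206]
```

View pics/fin.png

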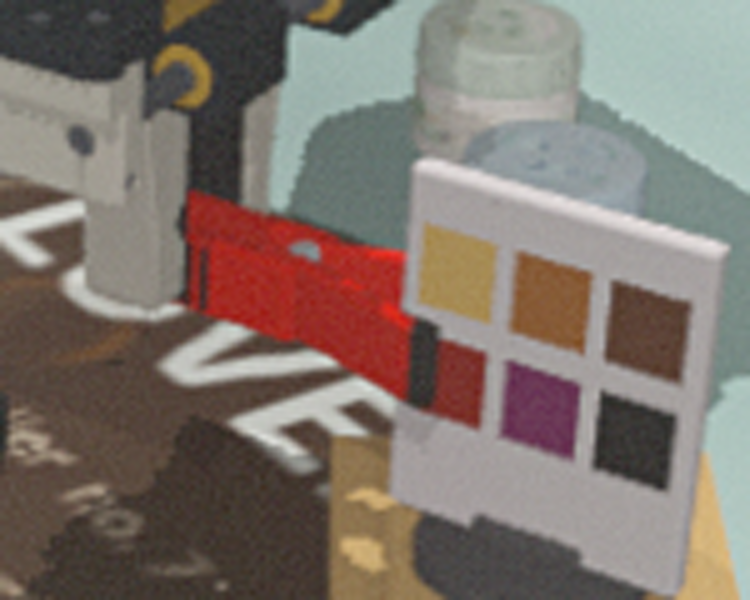

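The last picture shows the near jaw's black nose at (425,365), past the card's left edge at (402,370). The far jaw is behind the card, the plate has not moved and no contact force shows. I'm handing it in.

```bash
python3 -c "
from station import arm
s=arm.get_state();print(s['t'],s['eef_pos'],s['width'],s['force']);print(arm.job_done())"
```

```text
19.35 [0.536798   0.07935869 0.06419696] 0.02342967574997329 [-0.40284398  0.81716024  0.1056245 ]
the job is handed in; nothing more can be done
None
```

I seated the card in the recess and let go of it, then gripped the larger (98 mm) red clip by its tails at 20 N. I brought it wide open over one side edge of the card and handed the job in at 19.35 s, still holding it there.

**Card:** in the side camera it sits about 1.5 mm from the recess centre. Its top is at z 0.115 m, so the foot is fully down. It is upright to about 0.006 rad and did not move while the clip was brought in.

**Clip:**
- The finger opening is about 23.5 mm, which matches the 24 mm given for fully open.
- The jaw tips come out about 12–13 mm past the edge and 62 mm up the card, one on each side, roughly 14 mm from its mid-plane.
- I put the hinge about 72 mm from the card's centre. The force reading stayed at noise level, so I saw no sign of contact.

**Disagreements and limits:**
- The two cameras differ by about 2 mm on where the recess and clip are. I went with the side camera, which agreed with the arm.
- The hinge position from the network is 3–4 mm off from the one worked out from the jaw tips, which is still within the margins.
- In the final pose only the near jaw tip could be measured. The far one is hidden behind the card, so its position comes from the check just before the clip went over the card.
- The last measured speed and contact forces are inferred from the arm's readings, and the hand-in gave no verdict. I did not remeasure the pots and the dropper bottle, but nothing was driven near them.

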